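# Hone a pizza-cutter disc on forward strokes

## Robot

A 6-joint arm with a two-finger parallel gripper is mounted at the origin on a cart in front of the work surface, level with it; the furniture and walls round the work are solid. World frame = base frame: x ahead of the robot, y to its left, z up, the work surface at z = 0. Lengths are in m, angles in rad, forces in N, time in s.
With the tool pointing down it reaches from about 0.375 to 0.9 m from the base axis. Payload 3.1 kg.
Tool frame: the origin (TCP) lies between the finger pads; the fingertips stand 19 mm ahead of it and the grasp point (between the pads) is the TCP (env.tip_reach is the distance from the TCP to the fingertips, in m); z points along the fingers, y is the direction in which the jaws open and shut (so a half turn about z gives the same grasp; the last joint's range is limited). The gripper opens to 87 mm and grips with 3 to 60 N. Pads are 19 mm wide; open, the fingers measure 117 mm over their backs; the gripper's body (75 mm by 190 mm) begins 51 mm behind the grasp point.
Start: joints at [-1.407, 0.527, 1.433, -0, 1.181, -0.178], TCP at [0.21, -0.589, 0.242] pointing down, gripper open.
Joint ranges: [-3.08, 3.08], [-0.75, 2.2], [0.22, 2.44], [-1.43, 4.57], [0, 2.65], [-2.85, 2.85]. Speed limits (rad/s): [2.79, 2.79, 3.14, 3.14, 3.14, 3.14].

## Interface

Orientations are given as a 3x3 rotation matrix whose columns are the frame's x, y, z axes.
In Python, from bench import env gives the robot as it stands. The module is installed in compiled form; this text tells all that it offers.
- The arm moves only by the tool drive_tool, never from a script. Its argument "increments" is a list of rows, each an object with "offset": the shift along the tool's x, y, z as a fraction of full scale, a list of three; "turn": the turn, a rotation vector about the tool's x, y, z as a fraction of full scale, a list of three; "jaw": the opening, from -1 (shut) to 1 (fully open). In form: [{"offset": [x, y, z], "turn": [rx, ry, rz], "jaw": jaw}, ...]. A call has 1 to 10 rows; each row shifts and turns the commanded pose from where the row before left it, along the tool's axes as they then stand; what a row does not reach is not made up. Full scale, the value 1, is 40 mm for a shift and 8 degrees for a turn. A row lasts 1/8 s, in which the tool goes at most 62.5 mm and 10.7 degrees, less where a joint would pass 70% of its speed; a pose out of reach is approached as far as the arm can. A call with a number of a shift or a turn outside -1 to 1 is refused whole. A call with a gripper value outside its range is refused whole. The fingers move at their own pace and stop on an object; "squeeze" is the grip in N (left out, the last holds). Time passes only in rows, so rows that do not move let the fingers close. It gives the time, the measured TCP pose, the force and the opening at its end, in the units of the state.
- env.get_obs(): the state, without advancing time (a new reading comes with each control period).
- env.grab_frame(name): name is "scene" or "top" or "wrist"; returns the picture (420x560x3 uint8, red, green, blue); there is no depth.
- env.camera_model(name): a dict with "fx", "fy", "cx", "cy" (pixels), "dist_coeffs" ([k1, k2, p1, p2, k3] as OpenCV has them; the pictures are not rectified), "T" (4x4, takes a point from camera to world coordinates). Camera axes: x right, y up, looking along -z (the intrinsics and any distortion apply to the point x, -y, -z); pixel columns grow to the right and rows downward; lengths in m; the calibration is good to about 2 mm. A picture is of the moment at which its call begins: read the wrist's pose just before it. camera_model takes no time and is no camera call; for the wrist camera it gives the pose at the moment of the call.
- env.close_job(): hands the job in, once; it reports no verdict.
Trained networks look in the newest picture that a camera, given by its name, has taken for a name from the list of things; names that differ only in an ending like _2 or _b are one class to them, and where a whole thing is asked for, a point or a joint stands for the part that bears it (a point fixed in the world has none). Each returns a list of dicts, best first, with "confidence" (0 to 1); they miss things now and then, are a little off and sometimes report something else, mostly with a low value. They report only what shows in the picture. A call takes as long as a camera call.
- env.search_frame(camera, target): "location" ([row, column] in pixels, amid what is visible of it).
- env.regions_of(camera, target): "pixels" (420x560 bool, what is visible of it) and "location" ([row, column] in pixels, amid what is visible of it).
- env.landmark_of(camera, target): "location" ([row, column] in pixels: a listed point, or the origin of a listed thing).
The state is a dict: "clock": time; "joint_pos": joint angles; "qd": joint speeds; "joint_torque": joint torques, N m; "tcp_pos": TCP position; "ee_rot": TCP orientation; "force": force on the tool from outside, world axes, zero at the start; "torque": the same for the moment, N m; "grip_width": opening from 0.0 (shut) to 1.0 (fully open).
Only numpy, scipy, OpenCV 4.12 (cv2) and the standard library are available. Lean on these libraries where they do the work, as an engineer would, in place of code of your own. Each camera call takes 0.05 s, during which the arm holds its last target. There are 200 camera calls.

## Task

Take the flat hone by its handle and push its blade forward across the top edge of the pizza-cutter disc in the stand (towards the robot's right), lifting it off for every return, until the disc has rolled on so far that its rivet stands straight up above the axle. Press gently so that the sprung disc is never driven down to its stop, never rub it backwards or touch disc or stand with the gripper, then lay the hone flat and centred on the cork coaster and let go. Leave the other things where they are.

Things in the scene. Friction and masses are not known exactly. Their poses are not given: they have to be found in the camera images.
- stand: Honing stand fixed on the board: a wooden foot 120 x 64 x 14 mm carrying, between two thin upright steel cheeks (tops 76 mm above the board), a steel pizza-cutter disc that stands on edge. Origin at the centre of the foot's underside, on the board. Its +x is the forward stroke direction (horizontal, in the plane of the disc, pointing to the robot's right, up to about 25 degrees either way); y lies along the disc's axle, z up. Room is clear above the disc for strokes along x.
- axle (a point): Centre of the disc with its spring relaxed, on the stand, 62 mm above the board. The disc is 76 mm across (radius 38 mm) and 5 mm thick, so its top edge is 100 mm above the board when not pressed.
- disc (a joint): Turn of the disc about its axle (rad). 0 when its rivet (a dark round stud 12 mm across, on both faces, 26 mm from the centre) is straight above the axle. It grows when something moves along the stand's +x over the top edge (1 rad per 38 mm rolled without slip). At the start it reads -5.8 to -4.2. A stiff bearing (0.8 N at the rim) keeps it where it is left.
- plunger (a joint): How far the disc's sprung axle is pressed down (m): 0 relaxed, 0.012 at the stop. Takes about 1.5 N to start moving plus 0.5 N per mm; springs back when released.
- hone: The loose hone (about 130 to 240 g): a flat dark steel blade 130 x 26 x 8 mm with, standing along the middle of its top, a raised wooden bar handle 76 long x 18 wide, reaching 58 mm above the blade's underside. It lies flat on the board at the start. Origin at the grip centre in the handle, 36 mm above the blade's underside; x along the blade (both ends are alike), y across it, z up.
- coaster: Round cork coaster 97 mm across, 8 mm thick, fixed on the board. Origin at the centre of its underside.
- egg_cup: White egg cup, 49 mm across, 61 mm tall, loose; about 95 mm to one side of the hone. Origin at the centre of its underside (as for all bystanders).
- jar: Small glass jar with yellow lid, 57 mm across, 75 mm tall, loose; on the other side of the hone.
- shaker: Glass shaker with grey top, 44 mm across, 90 mm tall, loose; beside the coaster, about 95 mm from its centre.
- pinch_bowl: Small blue bowl, 69 mm across, 31 mm tall, loose; on the other side of the coaster.
- pepper_mill: Dark wooden pepper mill, 58 mm across, 130 mm tall, loose; on the far side of the stand, about 100 to 120 mm from its centre.
- mug: Small cup, 59 x 83 mm with its handle, 55 mm tall, loose; towards the back of the board.
- brush: Pastry brush lying flat, 175 x 38 x 10 mm, loose; at the near edge of the board.

How it is judged:
On the way, in this order (a step that is already met when the one before it is completed fails the run):
1. the hone is lifted off the board (height (world z) of hone above 0.152 m), for 0.1 s.
2. the hone, on the disc, has pushed it on past -3.9 rad (value of joint disc above -3.9 rad and contact force between hone and stand above 0.3 N), for 0.02 s.
3. the hone is lifted off the disc for the return before the disc is home (value of joint disc below -0.3 rad and contact force between hone and stand below 0.05 N and z of hone in the frame of stand above 0.138 m), for 0.1 s.
At the end, for the whole second after the job is handed in: The rivet is within 0.25 rad (14 degrees) of straight up after the forward turn, the disc is free of load, and the hone lies flat and at rest on the coaster, released, its centre within 25 mm of the coaster's centre (value of joint disc between -0.25 and 0.25 rad and value of joint plunger below 0.002 m and horizontal distance between hone and coaster below 0.025 m and z of hone in the frame of coaster between 0.04 and 0.048 m and angle between hone's own z axis and vertical below 0.1 rad and linear speed of hone below 0.02 m/s); the robot touches nothing.
It fails at once if the disc is turned backwards (faster than 0.6 rad/s) (velocity of joint disc below -0.6 rad/s).
It fails at once if the disc is pressed down to its stop (beyond 11 mm) (value of joint plunger above 0.011 m).
It fails at once if the gripper touches the disc or the stand (contact force between any of the fingers, the arm and stand above 0.5 N).
It fails at once if a bystander is shifted more than 30 mm or tipped over (distance of any of egg_cup, jar, shaker, pinch_bowl, pepper_mill, mug, brush from where it was at the start of the episode above 0.03 m or angle between any of egg_cup, jar, shaker, pinch_bowl, pepper_mill, mug, brush's own z axis and vertical above 0.5 rad).
It also fails if it takes over 51 s, if anything falls off the work surface, if the arm or the gripper's body presses on something with over 40 N, if the wrist force passes 120 N, or if a joint passes its speed limit or range.

## Working session

There is one attempt and no reset: what is moved stays moved. The work goes in short steps, Python scripts to look and compute and a tool call to move; the robot and the scene stay as the last step left them, time stands still between calls to the robot, and variables do not carry over. Pictures are saved under pics/ and viewed, about 8 in all and at most 12, crops included, and the job is handed in when it is done.

Besides the shell and the picture viewer there is one more tool, called after "Emit:" in YAML: its name, and indented under it one key for each argument. drive_tool: Moves the arm, as the interface text tells. Shift numbers are shares of 40 mm and turn numbers shares of 8 degrees, none past 1 either way. Its arguments: {"type":"object","properties":{"increments":{"type":"array"},"squeeze":{"type":"number"}},"required":["increments"]}

```bash
mkdir -p pics; cat > h.py <<'E'
import numpy as np, cv2
from bench import env
def ray(cam,rc,M=None):
    m=M or env.camera_model(cam)
    K=np.array([[m['fx'],0,m['cx']],[0,m['fy'],m['cy']],[0,0,1]])
    u=cv2.undistortPoints(np.array([[[rc[1],rc[0]]]],float),K,np.array(m['dist_coeffs'],float))[0,0]
    T=np.array(m['T']); d=T[:3,:3]@np.array([u[0],-u[1],-1.]); return T[:3,3],d
def onz(cam,rc,z,M=None):
    o,d=ray(cam,rc,M); return o+d*(z-o[2])/d[2]
def proj(cam,P,M=None):
    m=M or env.camera_model(cam); T=np.array(m['T']); p=(np.linalg.inv(T)@np.r_[P,1])[:3]
    K=np.array([[m['fx'],0,m['cx']],[0,m['fy'],m['cy']],[0,0,1]])
    q=cv2.projectPoints(np.array([[p[0],-p[1],-p[2]]]),np.zeros(3),np.zeros(3),K,np.array(m['dist_coeffs'],float))[0][0,0]
    return q[::-1]
def save(im,n): cv2.imwrite('pics/'+n,im[:,:,::-1])
E
python3 - <<'E'
from h import *
np.set_printoptions(precision=3,suppress=True)
o=env.get_obs();print(o['clock'],o['tcp_pos'],o['ee_rot'],o['force'],o['grip_width'],env.tip_reach)
zz=dict(stand=.0,axle=.062,hone=.036,coaster=.0,egg_cup=0,jar=0,shaker=0,pinch_bowl=0,pepper_mill=0,mug=0,brush=0)
for c in ['top','scene']:
    save(env.grab_frame(c),c+'0.png'); print(c,env.camera_model(c)['T'][:3,3])
    for n in (zz if c=='top' else ['stand','axle','hone','coaster']):
        r=env.landmark_of(c,n)
        if r: print(n,round(r[0]['confidence'],2),np.array(r[0]['location']),onz(c,r[0]['location'],zz[n]))
E
cd pics; python3 -c "
import cv2,numpy as np
cv2.imwrite('both0.png',cv2.resize(np.hstack([cv2.imread('top0.png')]),None,fx=1.4,fy=1.4))"
```

```text
0.0 [ 0.209 -0.588  0.241] [[ 0.942  0.335 -0.   ]
 [ 0.335 -0.942  0.002]
 [ 0.    -0.002 -1.   ]] [ 0.083  0.126 -0.662] 1.0031805053549836 0.019
top [ 0.209 -0.021  1.434]
stand 0.66 [218.7 276.5] [ 0.498 -0.006  0.   ]
axle 0.94 [215.7 275.9] [ 0.494 -0.005  0.062]
hone 0.76 [209.7 369.3] [ 0.528 -0.277  0.036]
coaster 0.78 [213.  185.4] [0.504 0.268 0.   ]
egg_cup 0.82 [225.5 402.1] [ 0.492 -0.382  0.   ]
jar 0.77 [212.  335.7] [ 0.525 -0.182  0.   ]
shaker 0.58 [216.7 218.9] [0.497 0.166 0.   ]
pinch_bowl 0.62 [203.5 151.9] [0.53  0.372 0.   ]
pepper_mill 0.88 [186.7 266.4] [0.595 0.029 0.   ]
mug 0.55 [163. 297.] [ 0.674 -0.062  0.   ]
brush 0.55 [258.8 282.6] [ 0.379 -0.029  0.   ]
scene [-0.115  0.645  0.782]
stand 0.64 [242.6 290.7] [ 0.535 -0.065  0.   ]
axle 0.64 [223.4 296.7] [ 0.536 -0.092  0.062]
hone 0.64 [192.5 341.4] [ 0.571 -0.377  0.036]
coaster 0.72 [208.7 267. ] [ 0.731 -0.147  0.   ]
```

View pics/both0.png

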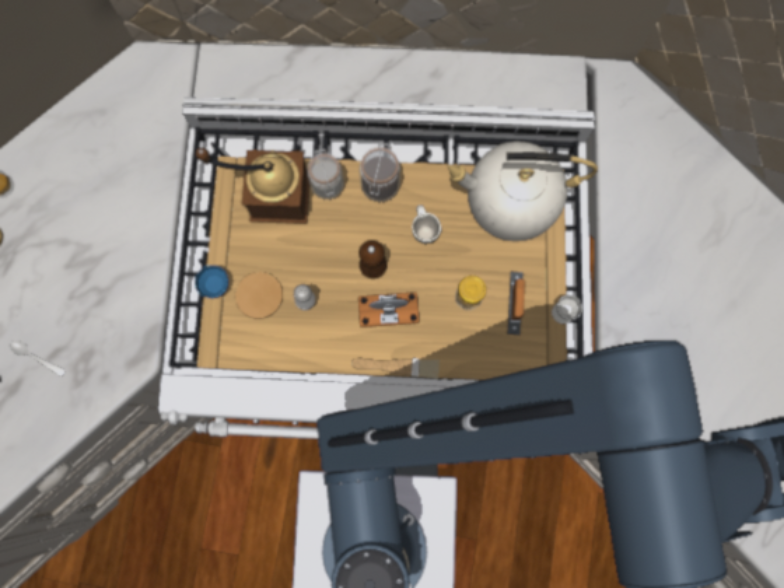

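View pics/scene0.png

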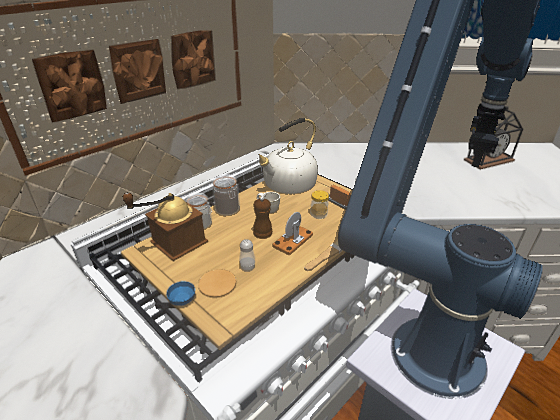

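The pictures show the hone at top pixel (row 216, col 369), orange handle, long axis roughly vertical in the image. The stand is at (220, 278), the coaster at (211, 184). The scene and top rays disagree, so I'll triangulate for the board's height and fetch orientations from masks.

```bash
python3 - <<'E'
from h import *
np.set_printoptions(precision=3,suppress=True)
env.grab_frame('top');env.grab_frame('scene')
L={}
for n in ['stand','axle','coaster','hone','jar','shaker','pinch_bowl','pepper_mill']:
    a=env.landmark_of('top',n);
    if not a: continue
    for k in env.landmark_of('scene',n)[:2]:
        o1,d1=ray('top',a[0]['location']);o2,d2=ray('scene',k['location'])
        A=np.c_[d1,-d2];s=np.linalg.lstsq(A,o2-o1,rcond=None)[0]
        p1=o1+s[0]*d1;p2=o2+s[1]*d2
        print(n,round(k['confidence'],2),(p1+p2)/2,'gap',np.linalg.norm(p1-p2).round(3))
for n in ['stand','hone']:
    r=env.regions_of('top',n)
    m=r[0]['pixels'].astype(np.uint8);c,_=cv2.findContours(m,0,2);c=max(c,key=cv2.contourArea)
    b=cv2.boxPoints(cv2.minAreaRect(c));print(n,r[0]['confidence'],m.sum());
    for p in b: print(p[::-1],onz('top',p[::-1],.05))
t=cv2.imread('pics/top0.png');s=cv2.imread('pics/scene0.png')
cv2.imwrite('pics/crop1.png',np.hstack([cv2.resize(t[170:260,235:335],(400,360),interpolation=2),cv2.resize(t[170:260,320:420],(400,360),interpolation=2)]))
cv2.imwrite('pics/crop2.png',cv2.resize(s[160:310,160:360],(800,600),interpolation=2))
E
```

```text
stand 0.63 [ 0.392 -0.025  0.281] gap 0.097
stand 0.61 [ 0.475 -0.002  0.069] gap 0.008
axle 0.64 [ 0.471 -0.005  0.14 ] gap 0.015
coaster 0.75 [0.494 0.249 0.074] gap 0.009
hone 0.92 [ 0.499 -0.266  0.105] gap 0.012
jar 0.89 [ 0.507 -0.168  0.077] gap 0.005
shaker 0.72 [ 0.55   0.244 -0.033] gap 0.178
shaker 0.59 [0.477 0.162 0.09 ] gap 0.018
pinch_bowl 0.95 [0.514 0.346 0.076] gap 0.0
pinch_bowl 0.71 [0.371 0.232 0.318] gap 0.192
pepper_mill 0.95 [0.573 0.03  0.061] gap 0.002
stand 0.63 967
[209.733 255.144] [0.512 0.056 0.05 ]
[206.97  297.966] [ 0.525 -0.067  0.05 ]
[230.581 299.489] [ 0.456 -0.074  0.05 ]
[233.344 256.667] [0.443 0.048 0.05 ]
hone 0.9 467
[194. 363.] [ 0.571 -0.256  0.05 ]
[194. 374.] [ 0.572 -0.288  0.05 ]
[238. 374.] [ 0.442 -0.288  0.05 ]
[238. 363.] [ 0.441 -0.256  0.05 ]
```

View pics/crop1.png

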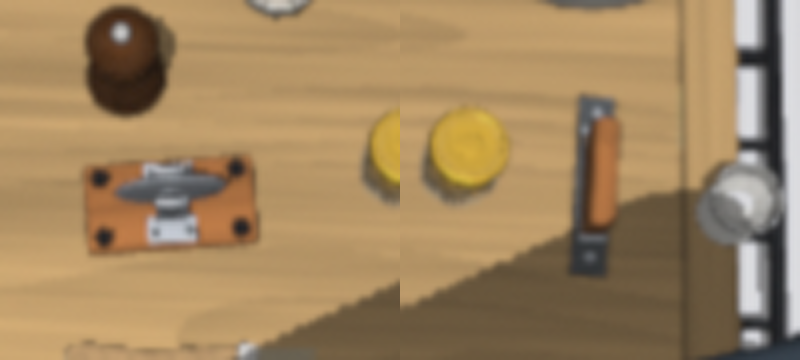

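View pics/crop2.png

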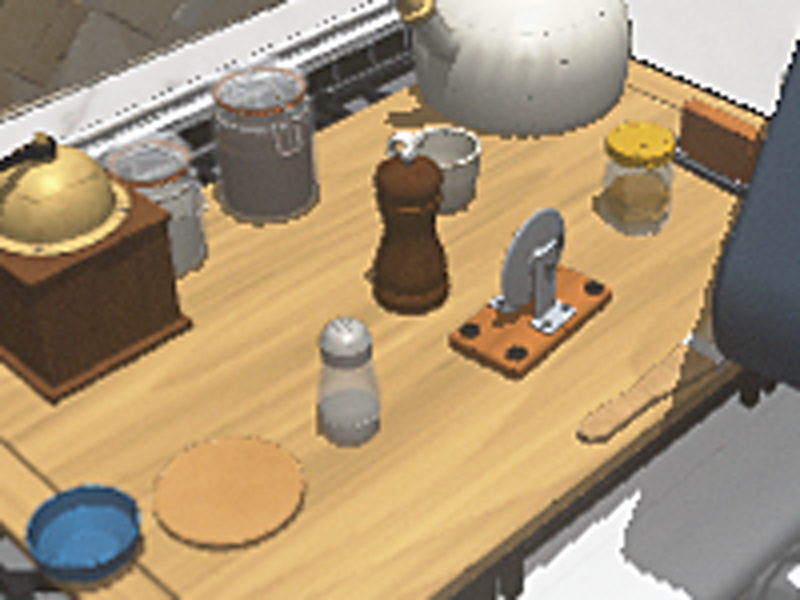

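Triangulation puts the board at about z = 0.073, so the hone centre is near (0.50, -0.27). The stand's stroke direction is about 6° off -y, and the hone lies almost along x. I'll refine with that height and move above the hone.

```bash
cat >> h.py <<'E'
def delta(P,yaw):
    """offset numbers (units 40mm) & turn about tool z (units 8deg) after turn to yaw(deg)"""
    o=env.get_obs();R=np.array(o['ee_rot']);y0=np.degrees(np.arctan2(R[1,0],R[0,0]))
    t=(yaw-y0+180)%360-180; d=np.array(P)-o['tcp_pos'];a=np.radians(yaw)
    Rn=np.array([[np.cos(a),np.sin(a),0],[np.sin(a),-np.cos(a),0],[0,0,-1]])
    print('turn units(total)',-t/8,'then offset units',(Rn.T@d/.04).round(3),'now',o['tcp_pos'],'yaw',y0,'tilt',R[:,2], 't',o['clock'])
E
python3 - <<'E'
from h import *
np.set_printoptions(precision=3,suppress=True)
B=.073
a=onz('top',(194.2,369.25),B+.008);b=onz('top',(238.2,367),B+.008)
print('hone',a,b,(a+b)/2,np.linalg.norm(a-b),np.degrees(np.arctan2((a-b)[1],(a-b)[0])))
q=lambda X,Y:(170+Y/4,235+X/4)
c=[onz('top',q(*p),B+.014) for p in [(85,170),(250,153),(258,242),(90,253)]]
print('foot',np.mean(c,0),c[1]-c[0],c[2]-c[3])
print('coaster',onz('top',(211,185),B+.008))
for n,r in dict(egg=(225.5,402.1),jar=(212,335.7),bowl=(203.5,151.9),shaker=(216.7,218.9)).items(): print(n,onz('top',r,B))
p=(a+b)/2;p[2]=.26
delta(p,-3)
E
```

```text
hone [ 0.563 -0.268  0.081] [ 0.436 -0.262  0.081] [ 0.5   -0.265  0.081] 0.1274104365894288 -2.8426230276555176
foot [ 0.474 -0.011  0.087] [ 0.017 -0.115  0.   ] [ 0.012 -0.117  0.   ]
coaster [0.493 0.253 0.081]
egg [ 0.477 -0.363  0.073]
jar [ 0.509 -0.174  0.073]
bowl [0.513 0.352 0.073]
shaker [0.482 0.157 0.073]
turn units(total) 2.8228504994440122 then offset units [ 6.818 -8.46  -0.461] now [ 0.209 -0.589  0.242] yaw 19.582803995552105 tilt [-0.  0. -1.] t 1.85
```

Emit:
drive_tool:
  increments:
    - {"offset": [0, 0, -0.15], "turn": [0, 0, 0.94], "jaw": 1}
    - {"offset": [0, 0, -0.15], "turn": [0, 0, 0.94], "jaw": 0.4}
    - {"offset": [0, 0, -0.15], "turn": [0, 0, 0.94], "jaw": 0.4}
    - {"offset": [0.76, -0.94, 0], "turn": [0, 0, 0], "jaw": 0.4}
    - {"offset": [0.76, -0.94, 0], "turn": [0, 0, 0], "jaw": 0.4}
    - {"offset": [0.76, -0.94, 0], "turn": [0, 0, 0], "jaw": 0.4}
    - {"offset": [0.76, -0.94, 0], "turn": [0, 0, 0], "jaw": 0.4}
    - {"offset": [0.76, -0.94, 0], "turn": [0, 0, 0], "jaw": 0.4}
    - {"offset": [0.76, -0.94, 0], "turn": [0, 0, 0], "jaw": 0.4}
    - {"offset": [0.76, -0.94, 0], "turn": [0, 0, 0], "jaw": 0.4}

```text
clock: 3.1
tcp_pos: [0.4367, -0.3359, 0.2598]
ee_rot: [[0.999, -0.052, 0.0], [-0.052, -0.999, -0.0], [0.0, 0.0, -1.0]]
force: [0.7, -0.6, 0.2]
grip_width: 0.703
```

Emit:
drive_tool:
  increments:
    - {"offset": [0.75, -0.94, 0], "turn": [0, 0, 0], "jaw": 0.2}
    - {"offset": [0.75, -0.94, 0], "turn": [0, 0, 0], "jaw": 0.2}
    - {"offset": [0, 0, 0], "turn": [0, 0, 0], "jaw": 0.2}
    - {"offset": [0, 0, 0], "turn": [0, 0, 0], "jaw": 0.2}

```text
clock: 3.6
tcp_pos: [0.4993, -0.2652, 0.2595]
ee_rot: [[0.999, -0.051, -0.0], [-0.051, -0.999, -0.0], [-0.0, 0.001, -1.0]]
force: [-0.4, 0.1, -0.1]
grip_width: 0.601
```

```bash
python3 - <<'E'
from h import *
np.set_printoptions(precision=3,suppress=True)
M=env.camera_model('wrist');im=env.grab_frame('wrist');save(im,'w1.png')
o=env.get_obs();print(o['tcp_pos'],o['grip_width'],o['force'],o['clock']);print(M['T'])
for n,z in dict(hone=.109,egg_cup=.073,jar=.073).items():
    for r in env.landmark_of('wrist',n)[:2]: print(n,r['confidence'],r['location'],onz('wrist',r['location'],z,M))
E
```

```text
[ 0.499 -0.266  0.26 ] 0.5991532328066189 [-1.037  0.537 -0.126] 3.65
[[-0.051  0.963  0.264  0.571]
 [-0.999 -0.05  -0.012 -0.268]
 [ 0.001 -0.264  0.964  0.402]
 [ 0.     0.     0.     1.   ]]
hone 0.83 [201.1, 277.1] [ 0.501 -0.262  0.109]
egg_cup 0.55 [201.8, 363.7] [ 0.487 -0.358  0.073]
jar 0.63 [189.4, 190.1] [ 0.511 -0.166  0.073]
```

View pics/w1.png

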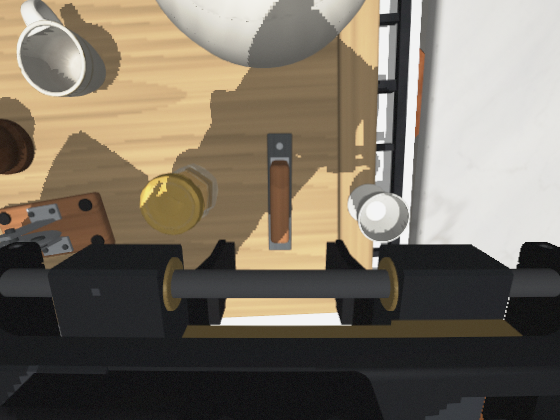

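The wrist picture shows the hone's blade from (134, 280) to (249, 280), with the handle at cols 271–289. The egg cup and jar have clearance.

```bash
python3 - <<'E'
from h import *
np.set_printoptions(precision=3,suppress=True)
M=env.camera_model('wrist')
for B in (.070,.073,.076):
    a=onz('wrist',(134,280),B+.008,M);b=onz('wrist',(249.5,280),B+.008,M);print(B,(a+b)/2,np.linalg.norm(a-b),np.degrees(np.arctan2(*(a-b)[1::-1])))
    c=onz('wrist',(205,271.5),B+.056,M);d=onz('wrist',(205,289.5),B+.056,M);print(c,d)
delta([.5,-.264,.112],-3)
E
```

```text
0.07 [ 0.5   -0.266  0.078] 0.12859357559239173 -3.087298116571956
[ 0.501 -0.258  0.126] [ 0.5   -0.275  0.126]
0.073 [ 0.501 -0.266  0.081] 0.1274032644367088 -3.0872981165719673
[ 0.502 -0.258  0.129] [ 0.501 -0.275  0.129]
0.076 [ 0.502 -0.266  0.084] 0.12621295328102566 -3.087298116571959
[ 0.503 -0.258  0.132] [ 0.502 -0.275  0.132]
turn units(total) -0.011017212207658389 then offset units [ 0.027 -0.055  3.689] now [ 0.499 -0.266  0.26 ] yaw -3.0881376976612667 tilt [-0. -0. -1.] t 3.8
```

Emit:
drive_tool:
  increments:
    - {"offset": [0.04, 0, 0.9], "turn": [0, 0, 0], "jaw": 0.2}
    - {"offset": [0, 0, 0.9], "turn": [0, 0, 0], "jaw": 0.2}
    - {"offset": [0, 0, 0.9], "turn": [0, 0, 0], "jaw": 0.2}
    - {"offset": [0, 0, 0.6], "turn": [0, 0, 0], "jaw": 0.2}
    - {"offset": [0, 0, 0.5], "turn": [0, 0, 0], "jaw": 0.2}
    - {"offset": [0, 0, 0], "turn": [0, 0, 0], "jaw": 0.2}
  squeeze: 40

```text
clock: 4.55
tcp_pos: [0.4997, -0.2653, 0.1061]
ee_rot: [[0.999, -0.053, -0.003], [-0.053, -0.999, 0.002], [-0.003, -0.002, -1.0]]
force: [-0.3, 0.2, 0.8]
grip_width: 0.599
```

Emit:
drive_tool:
  increments:
    - {"offset": [0, 0, 0], "turn": [0, 0, 0], "jaw": -1}
    - {"offset": [0, 0, 0], "turn": [0, 0, 0], "jaw": -1}
    - {"offset": [0, 0, 0], "turn": [0, 0, 0], "jaw": -1}
    - {"offset": [0, 0, 0], "turn": [0, 0, 0], "jaw": -1}
    - {"offset": [0, 0, 0], "turn": [0, 0, 0], "jaw": -1}
  squeeze: 50

```text
clock: 5.18
tcp_pos: [0.5013, -0.2651, 0.108]
ee_rot: [[0.999, -0.052, 0.0], [-0.052, -0.999, -0.0], [0.0, 0.0, -1.0]]
force: [-0.6, -0.2, 2.6]
grip_width: 0.207
```

Emit:
drive_tool:
  increments:
    - {"offset": [0, 0, -0.3], "turn": [0, 0, 0], "jaw": -1}
    - {"offset": [0, 0, -0.7], "turn": [0, 0, 0], "jaw": -1}
    - {"offset": [0, 0, -1], "turn": [0, 0, 0], "jaw": -1}
    - {"offset": [0, 0, -1], "turn": [0, 0, 0], "jaw": -1}
    - {"offset": [0, 0, -1], "turn": [0, 0, 0], "jaw": -1}
    - {"offset": [0, 0, -1], "turn": [0, 0, 0], "jaw": -1}
    - {"offset": [-0.2, -0.8, 0], "turn": [0, 0, -1], "jaw": -1}
    - {"offset": [-0.2, -0.8, 0], "turn": [0, 0, -1], "jaw": -1}
    - {"offset": [-0.2, -0.8, 0], "turn": [0, 0, -1], "jaw": -1}
    - {"offset": [-0.2, -0.8, 0], "turn": [0, 0, -1], "jaw": -1}

```text
clock: 6.42
tcp_pos: [0.4493, -0.1439, 0.3079]
ee_rot: [[0.872, 0.49, 0.0], [0.49, -0.872, 0.0], [0.0, -0.0, -1.0]]
force: [0.0, 0.1, -1.3]
grip_width: 0.198
```

Emit:
drive_tool:
  increments:
    - {"offset": [0, 0, 0], "turn": [0, 0, -1], "jaw": -1}
    - {"offset": [0, 0, 0], "turn": [0, 0, -1], "jaw": -1}
    - {"offset": [0, 0, 0], "turn": [0, 0, -1], "jaw": -1}
    - {"offset": [0, 0, 0], "turn": [0, 0, -1], "jaw": -1}
    - {"offset": [0, 0, 0], "turn": [0, 0, -1], "jaw": -1}
    - {"offset": [0, 0, 0], "turn": [0, 0, -1], "jaw": -1}
    - {"offset": [0, 0, 0], "turn": [0, 0, -1], "jaw": -1}
    - {"offset": [0, 0, 0], "turn": [0, 0, -1], "jaw": -1}
    - {"offset": [0, 0, 0], "turn": [0, 0, -0.5], "jaw": -1}
    - {"offset": [0, 0, 0], "turn": [0, 0, 0], "jaw": -1}

```text
clock: 7.68
tcp_pos: [0.4497, -0.145, 0.3078]
ee_rot: [[-0.121, 0.993, -0.0], [0.993, 0.121, -0.0], [-0.0, -0.0, -1.0]]
force: [-0.2, -0.3, -1.5]
grip_width: 0.204
```

```bash
python3 - <<'E'
from h import *
np.set_printoptions(precision=3,suppress=True)
M=env.camera_model('wrist');im=env.grab_frame('wrist');s=env.grab_frame('scene')
o=env.get_obs();print(o['tcp_pos'],o['grip_width'],o['force'],o['clock'])
for n,z in dict(stand=.073,axle=.135).items():
    for r in env.landmark_of('wrist',n)[:2]: print(n,r['confidence'],r['location'],onz('wrist',r['location'],z,M))
print(onz('top',(215.7,275.9),.135))
import json
M2={k:np.array(v).tolist() for k,v in M.items()};json.dump(M2,open('mw2.json','w'))
save(im,'w2.png')
x=proj('scene',[.474,-.011,.135]);print(x);r,c=int(x[0]),int(x[1])
save(np.hstack([im[:,:],cv2.resize(s[r-52:r+53,c-30:c+30],(240,420),interpolation=cv2.INTER_CUBIC)]),'w2s.png')
delta([.468,.045,.30],97)
E
```

```text
[ 0.45  -0.145  0.308] 0.20146919539282107 [-0.273 -0.13  -1.71 ] 7.775
stand 0.77 [77.5, 317.9] [ 0.477 -0.012  0.073]
axle 0.73 [59.0, 328.0] [ 0.478 -0.004  0.135]
[ 0.479 -0.005  0.135]
[223.783 294.164]
turn units(total) -0.0018227153370347082 then offset units [4.663 1.027 0.192] now [ 0.45  -0.145  0.308] yaw 96.98541827730372 tilt [ 0. -0. -1.] t 7.875
```

View pics/w2s.png

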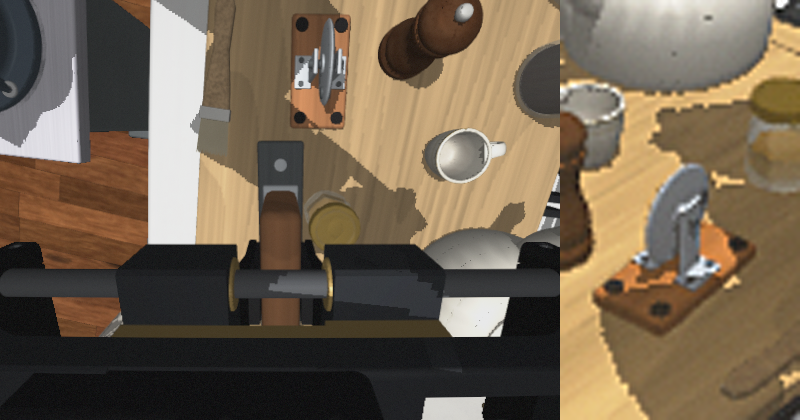

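The wrist view shows the foot with corners at about (14, 293), (14, 349), (127, 291), (127, 349), and the disc standing up at cols 320–335. The hone is held straight. Next I'll refine the stand's pose.

```bash
python3 - <<'E'
from h import *
import json
np.set_printoptions(precision=3,suppress=True)
M=json.load(open('mw2.json'));M={k:(np.array(v) if isinstance(v,list) else v) for k,v in M.items()}
im=cv2.imread('pics/w2.png')
cv2.imwrite('pics/w2c.png',cv2.resize(im[0:140,270:370],None,fx=5,fy=4.2,interpolation=cv2.INTER_CUBIC))
for B in (.070,.074):
    c=[onz('wrist',p,B+.014,M) for p in [(14,293),(14,349),(127.5,349),(127.5,291)]]
    print(B,np.mean(c,0),c[0]-c[3],c[1]-c[2],c[1]-c[0],c[2]-c[3])
E
```

```text
0.07 [ 0.478 -0.008  0.084] [-0.013  0.117  0.   ] [-0.021  0.116  0.   ] [0.06  0.008 0.   ] [0.067 0.008 0.   ]
0.074 [ 0.478 -0.009  0.088] [-0.013  0.116  0.   ] [-0.021  0.115  0.   ] [0.059 0.007 0.   ] [0.066 0.008 0.   ]
```

View pics/w2c.png

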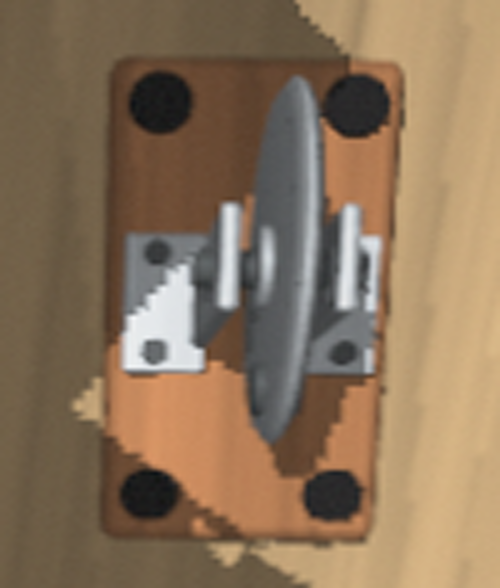

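```bash
cat >> h.py <<'E'
def rivet(cam,rc,C,ang,side,M=None):
    """C axle centre; ang=stroke dir angle deg; side=+1 face on +y_stand"""
    a=np.radians(ang);u=np.array([np.cos(a),np.sin(a),0]);v=np.array([-u[1],u[0],0])
    o,d=ray(cam,rc,M); s=((C+v*.0035*side-o)@v)/(d@v);p=o+s*d-C
    return np.hypot(p@u,p[2]),np.arctan2(p@u,p[2])
E
python3 - <<'E'
from h import *
import json
np.set_printoptions(precision=4,suppress=True)
M=json.load(open('mw2.json'));M={k:(np.array(v) if isinstance(v,list) else v) for k,v in M.items()}
q=lambda X,Y:(Y/4.2-.4,270+X/5-.4)
for B in (.070,.074):
    c=[onz('wrist',q(*p),B+.014,M) for p in [(112,60),(403,62),(372,540),(102,538)]]
    e=c[3]-c[0]+c[2]-c[1];ang=np.degrees(np.arctan2(e[1],e[0]));C=np.mean(c,0);C[2]=B+.062
    print(B,C,ang,np.linalg.norm(e)/2,c[1]-c[0],c[2]-c[3])
    print('rim edges',[onz('wrist',q(*p),B+.062,M) for p in [(296,80),(268,442)]])
    for s in (1,-1): print('rivet',rivet('wrist',q(260,388),C,ang,s,M), 'hub',rivet('wrist',q(265,265),C,ang,s,M))
E
```

```text
0.07 [ 0.4765 -0.009   0.132 ] -83.44887872736736 0.11832665759546739 [0.062  0.0074 0.    ] [0.0626 0.0072 0.    ]
rim edges [array([0.4737, 0.0308, 0.132 ]), array([ 0.4804, -0.0457,  0.132 ])]
rivet (np.float64(0.050498010218757196), np.float64(2.7381115490322596)) hub (np.float64(0.04882805035555028), np.float64(-2.9162185809179078))
rivet (np.float64(0.02725304318503952), np.float64(1.2451032590180564)) hub (np.float64(0.007748455557663452), np.float64(-0.03487800134860927))
0.074 [ 0.4761 -0.0097  0.136 ] -83.44887872736737 0.11703481417419291 [0.0613 0.0073 0.    ] [0.062  0.0071 0.    ]
rim edges [array([0.4732, 0.0295, 0.136 ]), array([ 0.4799, -0.046 ,  0.136 ])]
rivet (np.float64(0.05069399136902451), np.float64(2.745096078367759)) hub (np.float64(0.04911333956736987), np.float64(-2.9188246568894547))
rivet (np.float64(0.026916089432617585), np.float64(1.253338963005581)) hub (np.float64(0.007440169031251385), np.float64(-0.028115479931515152))
```

Stand: axle near (0.477, -0.008), stroke direction -83.4°. The rivet reads radius 27 mm (should be 26) at +1.25 rad, so the disc starts near -5.03 rad and needs about 191 mm of rolling. Contact should come at TCP z ≈ 0.208.

```bash
python3 - <<'E'
from h import *
np.set_printoptions(precision=3,suppress=True)
delta([.4729,.0278,.235],96.5)
E
```

```text
turn units(total) 0.06067728466296529 then offset units [4.231 1.059 1.817] now [ 0.45  -0.145  0.308] yaw 96.98541827730372 tilt [ 0. -0. -1.] t 7.875
```

Emit:
drive_tool:
  increments:
    - {"offset": [0.7, 0.18, 0], "turn": [0, 0, 0.06], "jaw": -1}
    - {"offset": [0.7, 0.18, 0], "turn": [0, 0, 0], "jaw": -1}
    - {"offset": [0.7, 0.18, 0], "turn": [0, 0, 0], "jaw": -1}
    - {"offset": [0.71, 0.18, 0.2], "turn": [0, 0, 0], "jaw": -1}
    - {"offset": [0.71, 0.18, 0.4], "turn": [0, 0, 0], "jaw": -1}
    - {"offset": [0.71, 0.16, 0.4], "turn": [0, 0, 0], "jaw": -1}
    - {"offset": [0, 0, 0.4], "turn": [0, 0, 0], "jaw": -1}
    - {"offset": [0, 0, 0.4], "turn": [0, 0, 0], "jaw": -1}
    - {"offset": [0, 0, 0], "turn": [0, 0, 0], "jaw": -1}
    - {"offset": [0, 0, 0], "turn": [0, 0, 0], "jaw": -1}

```text
clock: 9.12
tcp_pos: [0.4731, 0.0276, 0.236]
ee_rot: [[-0.114, 0.994, 0.001], [0.994, 0.114, -0.0], [-0.0, 0.001, -1.0]]
force: [-0.6, 0.5, -1.7]
grip_width: 0.2
```

Emit:
drive_tool:
  increments:
    - {"offset": [0, 0, 0.3], "turn": [0, 0, 0], "jaw": -1}
    - {"offset": [0, 0, 0.25], "turn": [0, 0, 0], "jaw": -1}
    - {"offset": [0, 0, 0.1], "turn": [0, 0, 0], "jaw": -1}
    - {"offset": [0, 0, 0], "turn": [0, 0, 0], "jaw": -1}

```text
clock: 9.62
tcp_pos: [0.4724, 0.0278, 0.2091]
ee_rot: [[-0.114, 0.993, -0.001], [0.993, 0.114, 0.0], [0.0, -0.001, -1.0]]
force: [-0.1, 0.5, -2.1]
grip_width: 0.202
```

Emit:
drive_tool:
  increments:
    - {"offset": [0, 0, 0.08], "turn": [0, 0, 0], "jaw": -1}
    - {"offset": [0, 0, 0.06], "turn": [0, 0, 0], "jaw": -1}
    - {"offset": [0, 0, 0], "turn": [0, 0, 0], "jaw": -1}

```text
clock: 10.0
tcp_pos: [0.4731, 0.0277, 0.2043]
ee_rot: [[-0.114, 0.993, 0.001], [0.993, 0.114, -0.0], [-0.0, 0.001, -1.0]]
force: [-0.4, 0.9, 2.3]
grip_width: 0.206
```

In contact with about 4 N, so the plunger is down about 5 mm, well off its stop. First forward stroke now.

Emit:
drive_tool:
  increments:
    - {"offset": [-0.1, 0, 0], "turn": [0, 0, 0], "jaw": -1}
    - {"offset": [-0.2, 0, 0], "turn": [0, 0, 0], "jaw": -1}
    - {"offset": [-0.2, 0, 0], "turn": [0, 0, 0], "jaw": -1}
    - {"offset": [-0.2, 0, 0], "turn": [0, 0, 0], "jaw": -1}
    - {"offset": [-0.2, 0, 0], "turn": [0, 0, 0], "jaw": -1}

```text
clock: 10.62
tcp_pos: [0.4771, -0.0087, 0.204]
ee_rot: [[-0.113, 0.994, 0.001], [0.994, 0.113, 0.0], [-0.0, 0.001, -1.0]]
force: [1.8, 0.6, 2.0]
grip_width: 0.202
```

Emit:
drive_tool:
  increments:
    - {"offset": [-0.2, 0, 0], "turn": [0, 0, 0], "jaw": -1}
    - {"offset": [-0.2, 0, 0], "turn": [0, 0, 0], "jaw": -1}
    - {"offset": [-0.2, 0, 0], "turn": [0, 0, 0], "jaw": -1}
    - {"offset": [-0.2, 0, 0], "turn": [0, 0, 0], "jaw": -1}
    - {"offset": [-0.2, 0, 0], "turn": [0, 0, 0], "jaw": -1}

```text
clock: 11.25
tcp_pos: [0.4815, -0.0482, 0.204]
ee_rot: [[-0.114, 0.994, 0.0], [0.994, 0.114, 0.0], [0.0, 0.0, -1.0]]
force: [1.4, 0.9, 1.8]
grip_width: 0.201
```

Emit:
drive_tool:
  increments:
    - {"offset": [-0.06, 0, -0.15], "turn": [0, 0, 0], "jaw": -1}
    - {"offset": [-0.04, 0, -0.3], "turn": [0, 0, 0], "jaw": -1}
    - {"offset": [0, 0, -0.4], "turn": [0, 0, 0], "jaw": -1}
    - {"offset": [0, 0, 0], "turn": [0, 0, 0], "jaw": -1}

```text
clock: 11.75
tcp_pos: [0.4822, -0.0519, 0.2392]
ee_rot: [[-0.115, 0.993, 0.002], [0.993, 0.115, -0.001], [-0.001, 0.002, -1.0]]
force: [0.7, 0.5, -1.3]
grip_width: 0.208
```

```bash
python3 - <<'E'
from h import *
np.set_printoptions(precision=3,suppress=True)
s=env.grab_frame('scene');w=env.grab_frame('wrist')
x=proj('scene',[.477,-.008,.135]);print(x);r,c=int(x[0]),int(x[1])
save(s,'s3.png')
save(np.hstack([cv2.resize(s[r-35:r+25,c-30:c+30],(400,400),interpolation=cv2.INTER_CUBIC),cv2.resize(w,(400,400))]),'s3c.png')
delta([.4729,.0278,.236],96.5)
E
```

```text
[223.796 292.677]
turn units(total) 0.008508281372883175 then offset units [1.995 0.015 0.048] now [ 0.481 -0.052  0.238] yaw 96.56806625098305 tilt [-0.001 -0.    -1.   ] t 11.85
```

View pics/s3c.png

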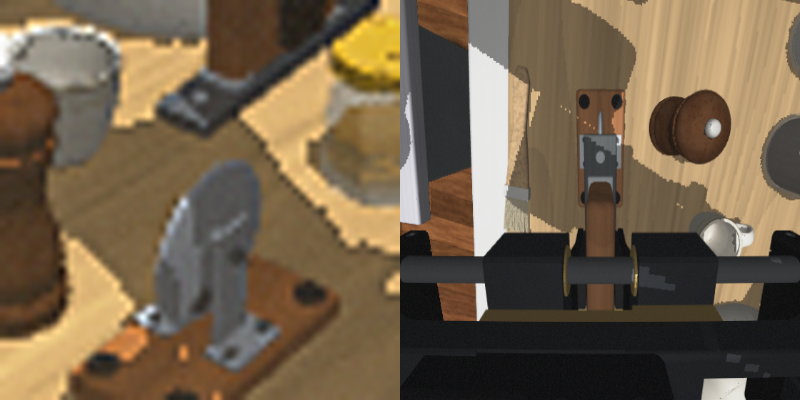

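The scene crop shows a dark stud at crop (200, 295), low on the disc. I'll check its angle and prepare the second stroke.

```bash
python3 - <<'E'
from h import *
C=np.array([.477,-.008,.134])
print(proj('scene',C))
for p in [(200,295)]: print(rivet('scene',(188+p[1]/6.667-.4,262+p[0]/6.667-.4),C,-83.5,-1))
for a in (2.6,2.9,3.2,3.5):
    u=np.array([.1132,-.9936,0]);v=np.array([.9936,.1132,0]);P=C-.0035*v+.026*(np.sin(a)*u+np.cos(a)*np.array([0,0,1]))
    q=proj('scene',P);print(a,(q[1]-262)*6.667,(q[0]-188)*6.667)
E
```

```text
[224.0791767  292.67115584]
(np.float64(0.022593213552605892), np.float64(-2.7128889517202537))
2.6 228.4281199636524 270.2137696732192
2.9 218.57559859242832 283.56239723855623
3.2 207.99446634531088 293.46966405937087
3.5 197.5862765889434 299.0411019886918
```

Emit:
drive_tool:
  increments:
    - {"offset": [0.4, 0, 0], "turn": [0, 0, 0], "jaw": -1}
    - {"offset": [0.5, 0, 0], "turn": [0, 0, 0], "jaw": -1}
    - {"offset": [0.6, 0, 0], "turn": [0, 0, 0], "jaw": -1}
    - {"offset": [0.5, 0, 0], "turn": [0, 0, 0], "jaw": -1}
    - {"offset": [0, 0, 0], "turn": [0, 0, 0], "jaw": -1}

```text
clock: 12.48
tcp_pos: [0.4714, 0.0297, 0.2374]
ee_rot: [[-0.117, 0.993, -0.002], [0.993, 0.117, 0.001], [0.001, -0.002, -1.0]]
force: [-0.3, 0.4, -1.5]
grip_width: 0.203
```

The rivet angle is about 3.3 rad, so the disc is at about -2.95, which matches rolling without slip. Second stroke follows, leaving about 1 rad for the third.

Emit:
drive_tool:
  increments:
    - {"offset": [-0.05, 0, 0.3], "turn": [0, 0, 0], "jaw": -1}
    - {"offset": [0, 0, 0.28], "turn": [0, 0, 0], "jaw": -1}
    - {"offset": [0, 0, 0.17], "turn": [0, 0, 0], "jaw": -1}
    - {"offset": [0, 0, 0.08], "turn": [0, 0, 0], "jaw": -1}
    - {"offset": [0, 0, 0], "turn": [0, 0, 0], "jaw": -1}

```text
clock: 13.1
tcp_pos: [0.4725, 0.0254, 0.2047]
ee_rot: [[-0.114, 0.994, -0.001], [0.994, 0.114, -0.0], [-0.0, -0.001, -1.0]]
force: [-2.3, 0.7, 2.5]
grip_width: 0.201
```

Emit:
drive_tool:
  increments:
    - {"offset": [-0.1, 0, 0], "turn": [0, 0, 0], "jaw": -1}
    - {"offset": [-0.2, 0, 0], "turn": [0, 0, 0], "jaw": -1}
    - {"offset": [-0.2, 0, 0], "turn": [0, 0, 0], "jaw": -1}
    - {"offset": [-0.2, 0, 0], "turn": [0, 0, 0], "jaw": -1}
    - {"offset": [-0.2, 0, 0], "turn": [0, 0, 0], "jaw": -1}
    - {"offset": [-0.2, 0, 0], "turn": [0, 0, 0], "jaw": -1}
    - {"offset": [-0.2, 0, 0], "turn": [0, 0, 0], "jaw": -1}
    - {"offset": [-0.2, 0, 0], "turn": [0, 0, 0], "jaw": -1}
    - {"offset": [-0.2, 0, 0], "turn": [0, 0, 0], "jaw": -1}

```text
clock: 14.22
tcp_pos: [0.4806, -0.0423, 0.2047]
ee_rot: [[-0.114, 0.993, -0.0], [0.993, 0.114, 0.0], [0.0, -0.0, -1.0]]
force: [-1.5, 0.5, 1.4]
grip_width: 0.204
```

Emit:
drive_tool:
  increments:
    - {"offset": [-0.06, 0, -0.15], "turn": [0, 0, 0], "jaw": -1}
    - {"offset": [-0.04, 0, -0.3], "turn": [0, 0, 0], "jaw": -1}
    - {"offset": [0, 0, -0.4], "turn": [0, 0, 0], "jaw": -1}
    - {"offset": [0, 0, 0], "turn": [0, 0, 0], "jaw": -1}

```text
clock: 14.72
tcp_pos: [0.4825, -0.0461, 0.2404]
ee_rot: [[-0.114, 0.993, 0.004], [0.993, 0.114, -0.002], [-0.002, 0.004, -1.0]]
force: [0.1, 0.4, -1.7]
grip_width: 0.203
```

```bash
cat > ang.py <<'E'
from h import *
import sys
np.set_printoptions(precision=3,suppress=True)
s=env.grab_frame('scene');C=np.array([.477,-.008,.134]);g=cv2.cvtColor(s,cv2.COLOR_RGB2GRAY)
u=np.array([.1132,-.9936,0]);v=np.array([.9936,.1132,0])
S=cv2.resize(s[188:248,262:322],(600,600),interpolation=cv2.INTER_CUBIC)
for a in np.arange(-2,1.3,.2):
    P=C-.0035*v+.026*(np.sin(a)*u+np.cos(a)*np.array([0,0,1]));q=proj('scene',P)
    print(a.round(1),cv2.getRectSubPix(g,(3,3),(q[1],q[0])).mean().round(0),(q[1]-262)*10,(q[0]-188)*10)
save(S,sys.argv[1]); delta([.4729,.0278,.236],96.5)
E
python3 ang.py s4.png
```

```text
-2.0 103.0 266.4236557284556 435.48658594658576
-1.8 104.0 263.0072075689219 424.4896478300615
-1.6 105.0 261.73734019171036 411.0197044698606
-1.4 106.0 262.6870698747382 395.6149934391601
-1.2 95.0 265.83328858103073 378.9076443917932
-1.0 74.0 271.0551474075248 361.5957168479852
-0.8 80.0 278.13802064542983 344.4101903766739
-0.6 84.0 286.7830760526306 328.07908592689785
-0.4 84.0 296.6219121181098 313.2913189075151
-0.2 83.0 307.23520318978615 300.6629783662373
-0.0 84.0 318.1739078452131 290.70846646431505
0.2 84.0 328.981407658859 283.8183649444022
0.4 84.0 339.2149739143184 280.2451274457866
0.6 84.0 348.465185827896 280.09686751780436
0.8 83.0 356.37228743388334 283.33875868809685
1.0 82.0 362.6388956123833 289.8009892174352
1.2 81.0 367.0388842508004 299.19187504625484
turn units(total) 0.007354748840938896 then offset units [ 1.855 -0.011  0.089] now [ 0.482 -0.046  0.24 ] yaw 96.55883799072753 tilt [ 0.002 -0.001 -1.   ] t 14.775
```

View pics/s4.png

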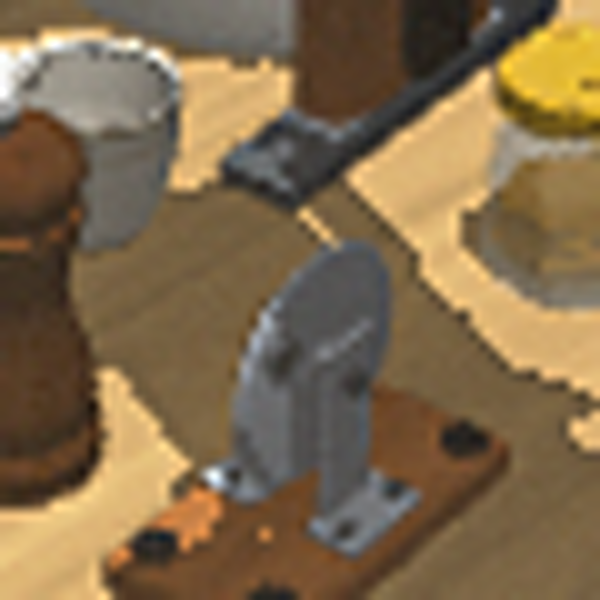

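The stud shows at crop (287, 360), which is about -1.05 rad by vision; rolling gives about -1.1. The third stroke should be about 38–40 mm.

Emit:
drive_tool:
  increments:
    - {"offset": [0.5, 0, 0], "turn": [0, 0, 0], "jaw": -1}
    - {"offset": [0.5, 0, 0], "turn": [0, 0, 0], "jaw": -1}
    - {"offset": [0.44, 0, 0], "turn": [0, 0, 0], "jaw": -1}
    - {"offset": [0, 0, 0], "turn": [0, 0, 0], "jaw": -1}
    - {"offset": [0, 0, 0.3], "turn": [0, 0, 0], "jaw": -1}
    - {"offset": [0, 0, 0.28], "turn": [0, 0, 0], "jaw": -1}
    - {"offset": [0, 0, 0.17], "turn": [0, 0, 0], "jaw": -1}
    - {"offset": [0, 0, 0.12], "turn": [0, 0, 0], "jaw": -1}
    - {"offset": [0, 0, 0], "turn": [0, 0, 0], "jaw": -1}

```text
clock: 15.9
tcp_pos: [0.4741, 0.0112, 0.2038]
ee_rot: [[-0.114, 0.993, -0.001], [0.993, 0.114, -0.0], [-0.0, -0.001, -1.0]]
force: [-2.2, -1.4, 1.5]
grip_width: 0.204
```

Emit:
drive_tool:
  increments:
    - {"offset": [-0.1, 0, 0], "turn": [0, 0, 0], "jaw": -1}
    - {"offset": [-0.2, 0, 0], "turn": [0, 0, 0], "jaw": -1}
    - {"offset": [-0.2, 0, 0], "turn": [0, 0, 0], "jaw": -1}
    - {"offset": [-0.2, 0, 0], "turn": [0, 0, 0], "jaw": -1}
    - {"offset": [-0.2, 0, 0], "turn": [0, 0, 0], "jaw": -1}

```text
clock: 16.52
tcp_pos: [0.4787, -0.025, 0.204]
ee_rot: [[-0.114, 0.994, 0.0], [0.994, 0.114, 0.0], [0.0, 0.0, -1.0]]
force: [-1.8, 0.3, 1.6]
grip_width: 0.204
```

Emit:
drive_tool:
  increments:
    - {"offset": [-0.05, 0, -0.15], "turn": [0, 0, 0], "jaw": -1}
    - {"offset": [-0.03, 0, -0.3], "turn": [0, 0, 0], "jaw": -1}
    - {"offset": [-0.4, 0, -0.4], "turn": [0, 0, 0], "jaw": -1}
    - {"offset": [-0.4, 0, -0.4], "turn": [0, 0, 0], "jaw": -1}
    - {"offset": [0, 0, 0], "turn": [0, 0, 0], "jaw": -1}

```text
clock: 17.15
tcp_pos: [0.4843, -0.0603, 0.2557]
ee_rot: [[-0.113, 0.994, 0.005], [0.994, 0.113, -0.002], [-0.002, 0.005, -1.0]]
force: [-0.8, 0.4, -3.1]
grip_width: 0.198
```

```bash
python3 ang.py s5.png
```

```text
-2.0 102.0 266.4236557284556 435.48658594658576
-1.8 103.0 263.0072075689219 424.4896478300615
-1.6 105.0 261.73734019171036 411.0197044698606
-1.4 106.0 262.6870698747382 395.6149934391601
-1.2 107.0 265.83328858103073 378.9076443917932
-1.0 108.0 271.0551474075248 361.5957168479852
-0.8 110.0 278.13802064542983 344.4101903766739
-0.6 110.0 286.7830760526306 328.07908592689785
-0.4 99.0 296.6219121181098 313.2913189075151
-0.2 79.0 307.23520318978615 300.6629783662373
-0.0 62.0 318.1739078452131 290.70846646431505
0.2 63.0 328.981407658859 283.8183649444022
0.4 70.0 339.2149739143184 280.2451274457866
0.6 79.0 348.465185827896 280.09686751780436
0.8 82.0 356.37228743388334 283.33875868809685
1.0 83.0 362.6388956123833 289.8009892174352
1.2 83.0 367.0388842508004 299.19187504625484
turn units(total) -0.0005382956275781225 then offset units [ 2.195 -0.009  0.467] now [ 0.483 -0.059  0.255] yaw 96.49569363497936 tilt [ 0.002 -0.    -1.   ] t 17.2
```

View pics/s5.png

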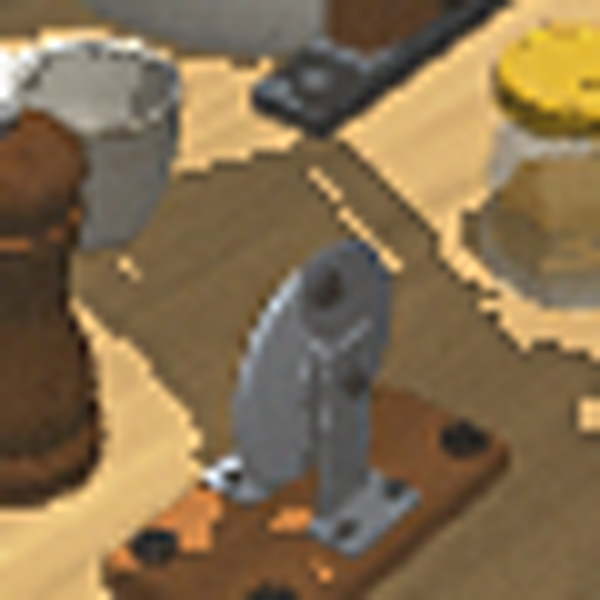

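The rivet now shows at crop (325, 285), against the model's upright position of about (318, 291) with a known bias of about +8 px. So the disc stands near 0, and rolling gives -0.05 to -0.1. Next I'll go over towards the coaster and look.

Emit:
drive_tool:
  increments:
    - {"offset": [0, 0, -0.6], "turn": [0, 0, 0], "jaw": -1}
    - {"offset": [0, 0, -0.6], "turn": [0, 0, 0], "jaw": -1}
    - {"offset": [0.9, 0.17, 0], "turn": [0, 0, 0], "jaw": -1}
    - {"offset": [0.9, 0.17, 0], "turn": [0, 0, 0], "jaw": -1}
    - {"offset": [0.9, 0.17, 0], "turn": [0, 0, 0], "jaw": -1}
    - {"offset": [0.9, 0.17, 0], "turn": [0, 0, 0], "jaw": -1}
    - {"offset": [0.9, 0.17, 0], "turn": [0, 0, 0], "jaw": -1}
    - {"offset": [0.9, 0.17, 0], "turn": [0, 0, 0], "jaw": -1}
    - {"offset": [0, 0, 0], "turn": [0, 0, 0], "jaw": -1}
    - {"offset": [0, 0, 0], "turn": [0, 0, 0], "jaw": -1}

```text
clock: 18.45
tcp_pos: [0.4977, 0.1601, 0.3012]
ee_rot: [[-0.115, 0.993, -0.002], [0.993, 0.115, -0.001], [-0.0, -0.002, -1.0]]
force: [0.3, -0.2, -2.1]
grip_width: 0.2
```

```bash
python3 - <<'E'
from h import *
np.set_printoptions(precision=3,suppress=True)
M=env.camera_model('wrist');im=env.grab_frame('wrist');save(im,'w6.png')
for n,z in dict(coaster=.073,shaker=.073,pinch_bowl=.073).items():
    for r in env.landmark_of('wrist',n)[:1]: print(n,r['confidence'],r['location'],onz('wrist',r['location'],z,M))
for r in env.regions_of('wrist','coaster')[:1]:
    m=r['pixels'];ys,xs=np.where(m)
    P=np.array([onz('wrist',(y,x),.081,M)[:2] for y,x in zip(ys,xs)]);print(P.min(0),P.max(0),(P.min(0)+P.max(0))/2)
C=np.array([.493,.253,.135]);delta(C,126)
E
```

```text
coaster 0.73 [107.5, 286.6] [0.493 0.256 0.073]
pinch_bowl 0.56 [19.7, 315.0] [0.513 0.35  0.073]
[0.449 0.215] [0.545 0.304] [0.497 0.259]
turn units(total) -3.691905633866888 then offset units [1.98  1.267 4.172] now [0.499 0.159 0.302] yaw 96.4647549290649 tilt [-0. -0. -1.] t 18.7
```

View pics/w6.png

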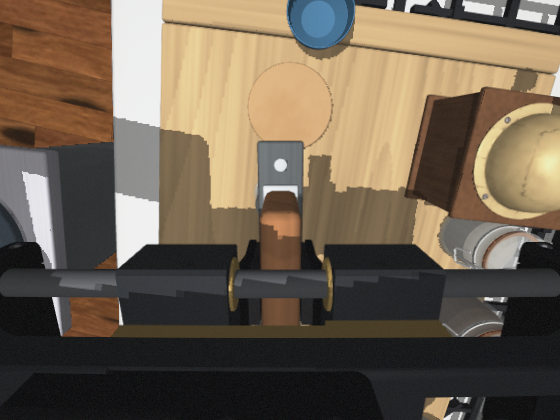

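The wrist view shows the coaster centred near (104, 290), which gives (0.496, 0.255). The path is clear. Moving over it, turning to 126° to pass between shaker and bowl, and descending.

Emit:
drive_tool:
  increments:
    - {"offset": [0, 0, 0], "turn": [0, 0, -0.93], "jaw": -1}
    - {"offset": [0, 0, 0], "turn": [0, 0, -0.93], "jaw": -1}
    - {"offset": [0, 0, 0], "turn": [0, 0, -0.93], "jaw": -1}
    - {"offset": [0, 0, 0], "turn": [0, 0, -0.9], "jaw": -1}
    - {"offset": [0.67, 0.45, 0.3], "turn": [0, 0, 0], "jaw": -1}
    - {"offset": [0.66, 0.45, 0.5], "turn": [0, 0, 0], "jaw": -1}
    - {"offset": [0.66, 0.45, 0.7], "turn": [0, 0, 0], "jaw": -1}
    - {"offset": [0, 0, 0.8], "turn": [0, 0, 0], "jaw": -1}
    - {"offset": [0, 0, 0.8], "turn": [0, 0, 0], "jaw": -1}
    - {"offset": [0, 0, 0.7], "turn": [0, 0, 0], "jaw": -1}

```text
clock: 19.95
tcp_pos: [0.4955, 0.2556, 0.1489]
ee_rot: [[-0.588, 0.809, -0.0], [0.809, 0.588, -0.0], [0.0, -0.0, -1.0]]
force: [0.0, 0.2, -0.9]
grip_width: 0.202
```

Emit:
drive_tool:
  increments:
    - {"offset": [0, 0, 0.45], "turn": [0, 0, 0], "jaw": -1}
    - {"offset": [0, 0, 0.2], "turn": [0, 0, 0], "jaw": -1}
    - {"offset": [0, 0, 0], "turn": [0, 0, 0], "jaw": -1}

```text
clock: 20.32
tcp_pos: [0.4956, 0.2558, 0.1238]
ee_rot: [[-0.588, 0.809, -0.0], [0.809, 0.588, -0.0], [0.0, -0.0, -1.0]]
force: [1.1, 0.2, -1.0]
grip_width: 0.203
```

Emit:
drive_tool:
  increments:
    - {"offset": [0, 0, 0.1], "turn": [0, 0, 0], "jaw": -1}
    - {"offset": [0, 0, 0.08], "turn": [0, 0, 0], "jaw": -1}
    - {"offset": [0, 0, 0], "turn": [0, 0, 0], "jaw": -1}

```text
clock: 20.7
tcp_pos: [0.4953, 0.2561, 0.1169]
ee_rot: [[-0.589, 0.808, 0.0], [0.808, 0.589, 0.0], [-0.0, 0.0, -1.0]]
force: [0.0, -0.9, -1.6]
grip_width: 0.2
```

Emit:
drive_tool:
  increments:
    - {"offset": [0, 0, 0.03], "turn": [0, 0, 0], "jaw": -1}
    - {"offset": [0, 0, 0.02], "turn": [0, 0, 0], "jaw": -1}
    - {"offset": [0, 0, 0], "turn": [0, 0, 0], "jaw": -1}

```text
clock: 21.08
tcp_pos: [0.4956, 0.2562, 0.116]
ee_rot: [[-0.589, 0.808, 0.001], [0.808, 0.589, 0.0], [-0.0, 0.001, -1.0]]
force: [-1.5, 0.8, 5.3]
grip_width: 0.205
```

Contact on the coaster at z = 0.116 as expected. Releasing and withdrawing straight up.

Emit:
drive_tool:
  increments:
    - {"offset": [0, 0, 0], "turn": [0, 0, 0], "jaw": 0}
    - {"offset": [0, 0, 0], "turn": [0, 0, 0], "jaw": 0}
    - {"offset": [0, 0, 0], "turn": [0, 0, 0], "jaw": 0}
    - {"offset": [0, 0, -0.3], "turn": [0, 0, 0], "jaw": 0}
    - {"offset": [0, 0, -0.6], "turn": [0, 0, 0], "jaw": 0}
    - {"offset": [0, 0, -1], "turn": [0, 0, 0], "jaw": 0}
    - {"offset": [0, 0, -1], "turn": [0, 0, 0], "jaw": 0}
    - {"offset": [-0.9, 0, -1], "turn": [0, 0, 0], "jaw": 0}
    - {"offset": [-0.9, 0, -0.5], "turn": [0, 0, 0], "jaw": 0}
    - {"offset": [0, 0, 0], "turn": [0, 0, 0], "jaw": 0}

```text
clock: 22.32
tcp_pos: [0.5404, 0.1964, 0.2937]
ee_rot: [[-0.586, 0.81, 0.007], [0.81, 0.586, 0.001], [-0.003, 0.006, -1.0]]
force: [-0.7, 0.6, -1.0]
grip_width: 0.503
```

```bash
python3 - <<'E'
from h import *
np.set_printoptions(precision=3,suppress=True)
M=env.camera_model('wrist');im=env.grab_frame('wrist')
for n,z in dict(coaster=.073,hone=.117,stand=.073).items():
    for r in env.landmark_of('wrist',n)[:1]: print(n,r['confidence'],r['location'],onz('wrist',r['location'],z,M))
s=env.grab_frame('scene')
o=env.get_obs();print(o['tcp_pos'],o['grip_width'],o['force'],o['clock'])
save(np.hstack([cv2.resize(s[160:310,160:340],(432,360),interpolation=2),im[:360,100:460]]),'f.png')
E
```

```text
coaster 0.6 [126.2, 278.8] [0.497 0.256 0.073]
hone 0.68 [123.6, 275.7] [0.493 0.256 0.117]
[0.536 0.199 0.29 ] 0.5034869883118644 [ 0.316  0.954 -1.08 ] 22.575
```

View pics/f.png

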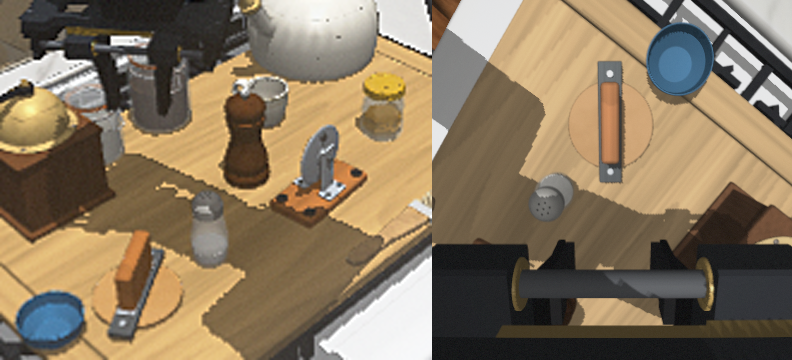

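The final view shows the hone flat and centred on the coaster (hone (0.493, 0.256), coaster (0.497, 0.256)). The bystanders are upright and the gripper is clear. Handing in.

```bash
python3 -c "
from bench import env
print(env.close_job())"
```

```text
the job is handed in; nothing more can be done
None
```

I handed the job in at about 22.6 s on the robot's clock. It gave no verdict, so what follows rests on my own checks.

**Strokes:** I gripped the hone by its handle and made three forward strokes of about 78, 70 and 38 mm, lifting clear for each return. Contact force was about 3–4 N, which puts the plunger about 5 mm down against the 11 mm limit.

**Rivet:** I measured the disc at -5.03 rad at the start. After the last stroke the camera put it at about 0 to +0.1 rad. The distance rolled gave about -0.05 to -0.13 rad. The two differ slightly but both are inside ±0.25 rad. I did not measure the rivet again after placing the hone.

**Hone:** It lies flat on the coaster and released. Its centre measured about 4 mm from the coaster's, against 25 mm allowed.

**Bystanders and gripper:** In the final pictures, the bystanders in view (brush only partly) were upright and looked unmoved. The egg cup was out of frame in that last look. I saw no sign of the gripper touching the disc or stand.

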